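# Idle the transfer pump and take the combination lock off the dip hatch

## Robot

A 6-joint arm with a two-finger parallel gripper is mounted at the origin on the work surface. World frame = base frame: x ahead of the robot, y to its left, z up, the work surface at z = 0. Lengths are in m, angles in rad, forces in N, time in s.
With the tool pointing down it reaches from about 0.35 to 0.875 m from the base axis. Payload 15.5 kg.
Tool frame: the origin (TCP) lies at the centre of the arm's flange, where the gripper is bolted on; the fingertips stand 173 mm ahead of it and the grasp point (between the pads) lies 155 mm ahead of it (finger_overhang is the distance from the TCP to the fingertips, in m); z points along the fingers, y is the direction in which the jaws open and shut (so a half turn about z gives the same grasp; the last joint's range is limited). The gripper opens to 85 mm and grips with 20 to 120 N. Pads are 22 mm wide; open, the fingers measure 114 mm over their backs; the gripper's body (76 mm by 85 mm) begins 54 mm behind the grasp point. The pads swing forward as they close: fully open they stand 13 mm farther back than shut.
Start: joints at [-1.212, 0.494, 1.345, -0, 1.302, -0.096], TCP at [0.275, -0.561, 0.405] pointing down, gripper open.
Joint ranges: [-2.91, 2.91], [-0.82, 2.16], [0.22, 2.67], [-1.22, 4.37], [0.12, 2.79], [-3.08, 3.08]. Speed limits (rad/s): [1.89, 1.89, 2.57, 3.01, 3.01, 3.01].

## Interface

Orientations are given as a unit quaternion [x, y, z, w].
In Python, from cell import move_pose, move_l, set_joints, move_gripper, sleep, ik, read_state, snapshot, IKError, sign_off, finger_overhang gives the robot as it stands. Calls block until the motion is done:
- move_pose(position, orientation): joint-space move of the TCP to a pose.
- move_l(position, rot=None, vel=0.15, f_stop=None): straight line of the TCP; rot=None keeps the orientation; vel is the mean speed in m/s. With f_stop (N) it stops when the force on the tool has changed by that much, and returns True; else False.
- set_joints(angles): joint-space move.
- move_gripper(opening, squeeze=None): finger opening in m; squeeze is the grip in N (None keeps the last); returns when the fingers have stopped.
- sleep(seconds).
- ik(position, orientation): joint angles nearest the present ones, or None.
- read_state(): the state.
- snapshot(name): name is "scene" or "top" or "wrist"; returns a dict with "img" (420x560x3 uint8, red, green, blue), "K" (3x3 intrinsics, pixels), "world_to_cam" (4x4, takes a point from world to camera coordinates). Camera axes: x right, y down, z forward; pixel columns grow to the right and rows downward; lengths in m; the calibration is good to about 2 mm. A picture is of the moment at which its call begins. There is no depth.
A pose or a line that the arm cannot do raises IKError and nothing moves.
- sign_off(): hands the job in, once; it reports no verdict.
The state is a dict: "time": time; "joint_pos": joint angles; "qvel": joint speeds; "joint_efforts": joint torques, N m; "position": TCP position; "ee_rot": TCP orientation; "wrist_force": force on the tool from outside, world axes, zero at the start; "moment": the same for the moment, N m; "gripper_width": finger opening in m.
Only numpy, scipy, OpenCV 4.12 (cv2) and the standard library are available. Lean on these libraries where they do the work, as an engineer would, in place of code of your own. Each camera call takes 0.05 s, during which the arm holds its last target.

## Task

The tank has to be still before it is sampled: bring the transfer pump's throttle lever back to the green idle mark, without dragging it on into the red stop. Then open the dip hatch's combination lock: turn its dial clockwise until the red dot clicks in line with the white index, then back anticlockwise until the yellow dot clicks there, and draw the shackle open by pulling the lock back against the staple, without wrenching. Unhook the open lock from the staple and finish holding it up in the gripper, dial upward, about 20 cm above the deck, with the throttle still at idle and the bottle and glassware left alone.

Things in the scene. Friction and masses are not known exactly. Their poses are not given: they have to be found in the camera images.
- throttle (a joint): Angle of the pump's throttle lever, rad: 0 at the red stop, 0.35 at the green idle mark, 1.2 at full throttle. It moves only by its hinge and stays where it is left (about 2 N at the knob moves it).
- throttle_knob (a point): Centre of the black ball on the throttle lever's end, 32 mm in diameter, 115 mm from the hinge; the lever is a 10 mm steel rod. It stands on a green box between two round aluminium cheeks that reach 60 mm from the hinge, 31 mm over their outsides, with coloured marks on their rims 50 mm over all.
- idle_point (a point): Where the centre of the throttle's ball must be for idle (lever leaning 0.25 rad to the box's -x from vertical, over the broad green marks on the cheeks; the red marks lie at the stop, 0.35 rad further that way, the white ones on the other side).
- throttle_hinge (a point): Middle of the throttle lever's hinge, 40 mm above the deck. Axes are those of the throttle box: y is the hinge line, z up; the lever's angle grows towards +x. The box is 125 x 62 mm and 45 mm high.
- lock_center (a point): Centre of the brass padlock's block (half-way up): 56 mm long (x), 54 wide (y), 28 thick (z), 0.45 to 0.65 kg. It lies dial up (z) on the hatch's base plate; x points to the shackle side. The shackle is an 8 mm bar in the mid plane, legs at y = +16 and -16 mm, its bow (outside) 38 mm ahead of the block when shut. The short leg (y = -16) runs through the staple's eye with slack.
- shackle (a joint): How far the shackle is drawn out of the block, m: 0 locked, 0.018 fully out; it stays where it is left (2 N friction). Fully out, 14 mm are free between the short leg's end and the block: the 4 mm staple leaves through this gap. Only with both wheels set by the dial does it come out (drawing the block back makes the staple hold the bow); otherwise it is blocked.
- dial (a joint): Angle of the lock's dial, rad: 0 with the red dot at the index, growing clockwise seen from above, -1.571 with the yellow dot there. 12 notches of 0.524 rad (30 degrees) with a soft click (about 0.02 N m); let go, it drops into the nearest notch. It starts 2 to 4 notches before red (about -1.05 to -2.1), the lock already cleared.
- dial_grip (a point): Middle of the dial's steel grip bar, on its axis, 26.5 mm above lock_center. Bar 34 mm long, 10 wide, 16 high (18.5 to 34.5 mm above lock_center), on a black disc 44 mm in diameter. Axes turn with the dial: x points to the red dot; the bar's long side lies 60 degrees clockwise (from above) of x, so along the lock's x at dial = -1.047.
- red_dot (a point): Red dot on the dial, 18 mm from its axis. Turning clockwise to red sets the lock's first wheel, good within 10 degrees; if it is overrun by more, turn anticlockwise a full turn and four notches and start again.
- yellow_dot (a point): Yellow dot on the dial, 18 mm from its axis, 90 degrees clockwise of the red one. Turning back anticlockwise from red to yellow (3 notches) sets the second wheel, good within 10 degrees.
- index (a point): The place of a dot that is in line with the white index bar: on the lock, 18 mm from the dial's axis towards the shackle. The white bar itself is on the block just outside the dial.
- staple_eye (a point): Centre of the eye of the staple: a steel plate 4 mm thick (y), 26 wide (x), 30 high, upright on the hatch's base plate; eye 14 mm square, 14 mm above the plate. Axes are the hatch's: x from staple to lid; the eye is passed along y. The lock's x starts about along this y, the block on the -y side, its face 11 to 18 mm from the staple's middle. 110 mm along y on each side are free.
- lid_center (a point): Middle of the top of the hatch's round blue lid (156 mm in diameter, 57 mm above the deck, with a small handle up to 76 mm above the deck), 145 mm behind the staple; it stays shut. The base plate is 12 mm thick, fixed on the deck.
- bottle: White sample bottle, 72 mm in diameter, 175 mm high; origin under its centre. Not to be disturbed.
- beaker: Clear beaker, 70 mm in diameter, 75 mm high; origin under its centre. Not to be disturbed.
- cylinder_jar: Measuring cylinder with a hydrometer and a red hexagonal foot, 92 mm over the foot, 270 mm high; origin under its centre. Not to be disturbed.
Not all that is in view belongs to the job. What is shaped like the part that bears lock_center but pink is not meant.

How it is judged:
By the outcome, as a careful person would: the job done as asked, in the order asked, and still so for the second after the job is handed in, while the arm keeps its last pose, push and grip.
It also fails if it takes over 69 s, if anything falls off the work surface, if the arm or the gripper's body presses on something with over 40 N, if the wrist force passes 120 N, or if a joint passes its speed limit or range.

## Working session

There is one attempt and no reset: what is moved stays moved. The work goes in short steps, each a Python script; the robot and the scene stay as the last script left them, time stands still between calls to the robot, and variables do not carry over. Pictures are saved under pics/ and viewed, and the job is handed in when it is done.

```bash
ls; mkdir -p pics; python3 - <<'E'
from cell import *
import cv2
for n in ["scene","top","wrist"]:
    s=snapshot(n); cv2.imwrite(f"pics/{n}0.png",s["img"][:,:,::-1]); print(n,s["K"].tolist(),s["world_to_cam"].round(4).tolist())
print(read_state())
E
```

```text
pics
scene [[489.7116323175344, 0.0, 287.5745199951089], [0.0, 489.7116323175344, 211.49787035110336], [0.0, 0.0, 1.0]] [[0.7685, 0.6399, 0.0065, -0.3477], [0.4408, -0.522, -0.7302, -0.2052], [-0.4639, 0.564, -0.6832, 1.9584], [0.0, 0.0, 0.0, 1.0]]
top [[492.65798901862684, 0.0, 275.8675548187177], [0.0, 492.65798901862684, 209.02615951519832], [0.0, 0.0, 1.0]] [[-0.0235, -0.9997, -0.0061, -0.1047], [-0.9899, 0.0241, -0.1396, 0.5445], [0.1398, 0.0027, -0.9902, 1.5765], [0.0, 0.0, 0.0, 1.0]]
wrist [[313.25418341140073, 0.0, 277.5632290799272], [0.0, 313.25418341140073, 210.20749319244896], [0.0, 0.0, 1.0]] [[0.4397, -0.8981, 0.0001, -0.6247], [-0.8579, -0.42, 0.296, -0.0381], [-0.2658, -0.1302, -0.9552, 0.3788], [0.0, 0.0, 0.0, 1.0]]
{'time': 0.15, 'joint_pos': array([-1.21148983e+00,  4.94046997e-01,  1.34600238e+00, -4.39268533e-06,
        1.30248519e+00, -9.55056166e-02]), 'qvel': array([-0.00028298, -0.00325883, -0.00283814, -0.00043477, -0.00044515,
        0.00166174]), 'joint_efforts': array([-1.97572175e-03, -8.82541323e+01, -3.84066117e+01, -3.24949769e-04,
        7.19431715e-03, -4.74752892e-05]), 'position': array([ 0.27451579, -0.56135396,  0.40422848]), 'ee_rot': array([ 9.74254240e-01,  2.25451668e-01, -6.40389258e-05, -4.66590415e-04]), 'wrist_force': array([ 0.0093503 ,  0.39648338, -0.30236227]), 'moment': array([-0.03359288, -0.04575436, -0.04478708]), 'gripper_width': 0.08547105395126293}
```

View pics/scene0.png

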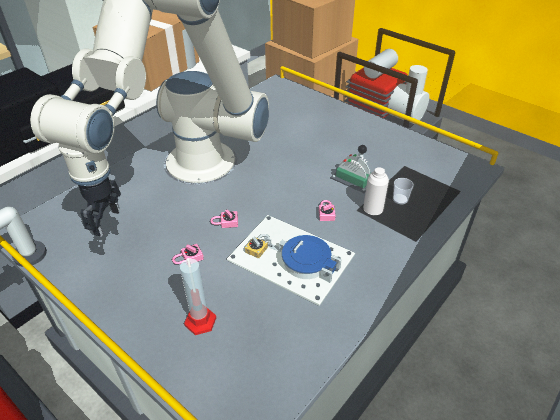

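View pics/top0.png

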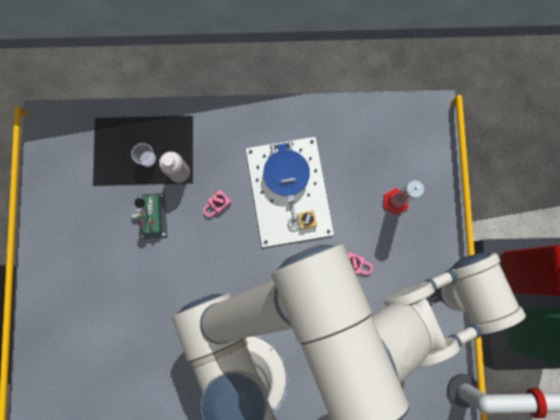

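View pics/wrist0.png

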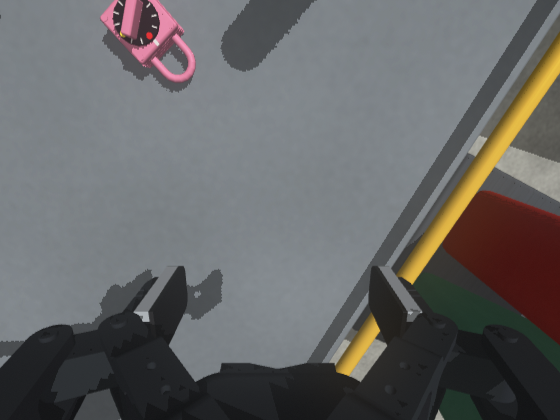

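The brass lock is at scene (257,245) and top (307,220). The three other padlocks, at scene (228,218), (327,210) and (190,253), are pink and so not meant. The throttle is at scene (352,165) and top (151,213). I'll enlarge both.

```bash
cat > h.py <<'E'
from cell import *
import cv2, numpy as np
from scipy.spatial.transform import Rotation as R
def crop(s,name,c,r0,half,scale):
    x0,y0=c-half[0],r0-half[1]
    im=s["img"][max(0,y0):y0+2*half[1],max(0,x0):x0+2*half[0],::-1]
    cv2.imwrite(f"pics/{name}.png",cv2.resize(im,None,fx=scale,fy=scale,interpolation=cv2.INTER_CUBIC))
def proj(s,P):
    P=np.atleast_2d(P); T=s["world_to_cam"]; c=P@T[:3,:3].T+T[:3,3]; u=c@s["K"].T; return u[:,:2]/u[:,2:]
def back(s,uv,z):
    T=s["world_to_cam"]; Rm=T[:3,:3]; o=-Rm.T@T[:3,3]
    d=Rm.T@np.linalg.inv(s["K"])@np.array([uv[0],uv[1],1.]); return o+d*(z-o[2])/d[2]
def tri(obs):
    A=[];b=[]
    for s,uv in obs:
        T=s["world_to_cam"]; Rm=T[:3,:3]; o=-Rm.T@T[:3,3]
        d=Rm.T@np.linalg.inv(s["K"])@np.array([uv[0],uv[1],1.]); d/=np.linalg.norm(d)
        M=np.eye(3)-np.outer(d,d); A.append(M); b.append(M@o)
    A=np.vstack(A);b=np.hstack(b); x=np.linalg.lstsq(A,b,rcond=None)[0]; return x, np.linalg.norm(A@x-b)
def down(yaw):  # tool z down, tool y axis (jaw dir) at world angle yaw
    y=np.array([np.cos(yaw),np.sin(yaw),0]); z=np.array([0,0,-1.]); x=np.cross(y,z)
    return R.from_matrix(np.c_[x,y,z]).as_quat()
E
python3 - <<'E'
from h import *
s=snapshot("scene");t=snapshot("top")
crop(s,"s_lock",270,250,(50,40),8);crop(s,"s_thr",355,170,(40,32),10)
crop(t,"t_lock",300,205,(40,30),10);crop(t,"t_thr",150,210,(40,32),10)
a=[cv2.imread(f"pics/{n}.png") for n in ("s_lock","t_lock")]
E
```

```text
(no output)
```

View pics/s_lock.png

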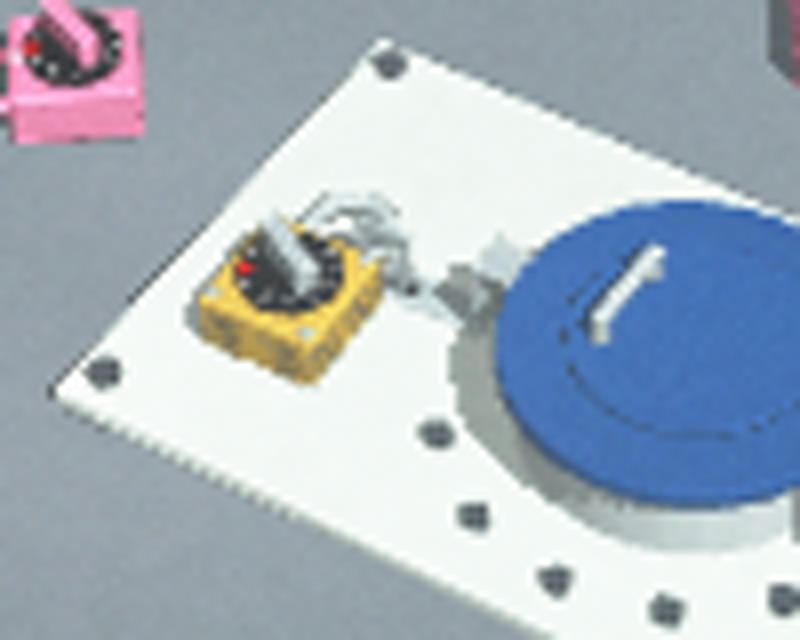

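View pics/s_thr.png

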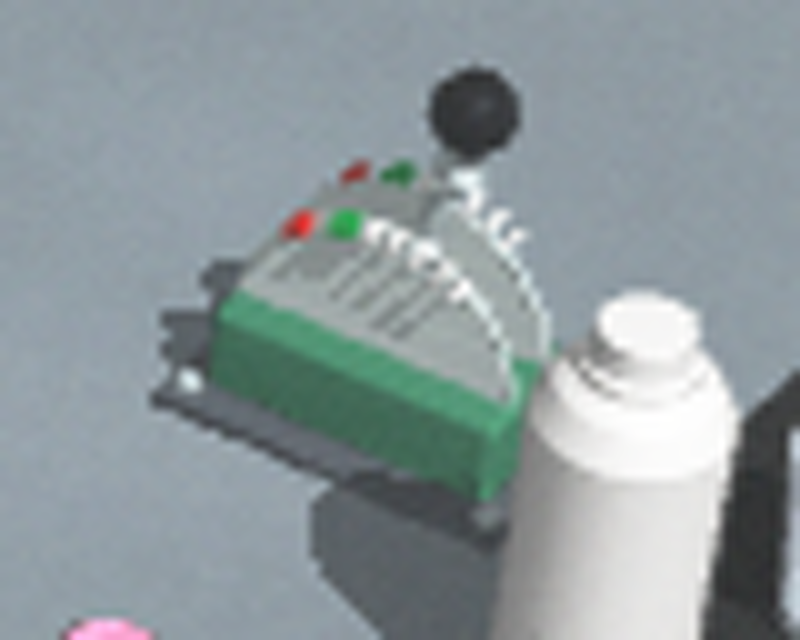

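View pics/t_lock.png

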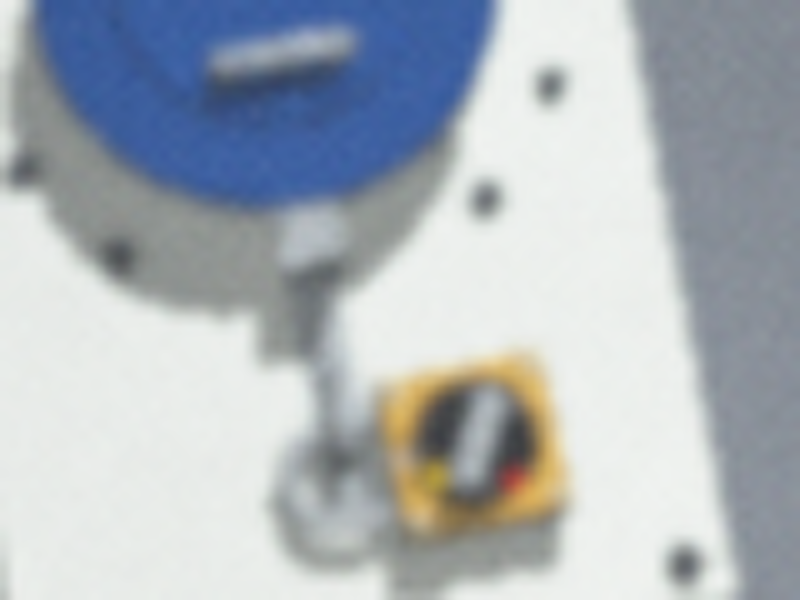

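View pics/t_thr.png

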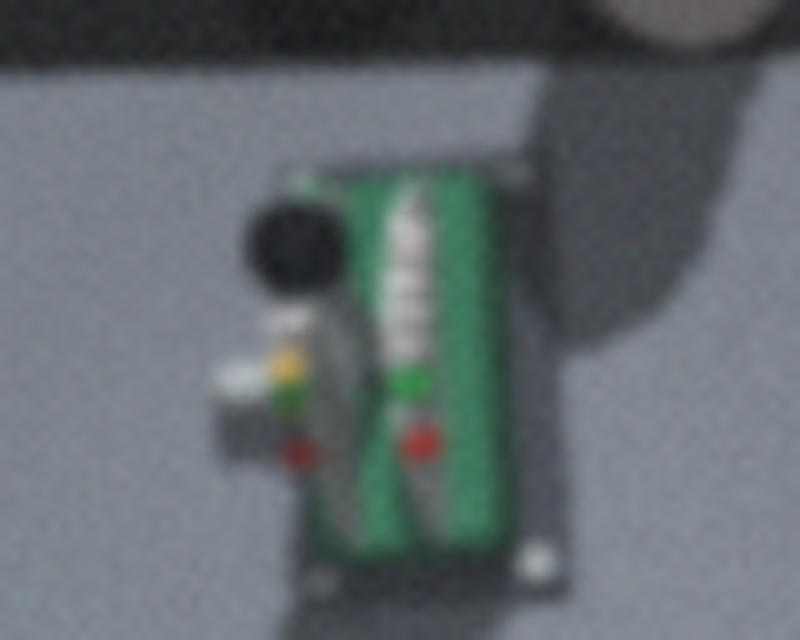

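```bash
python3 - <<'E'
from h import *
s=snapshot("scene");t=snapshot("top")
S=lambda x,y,o,k:(o[0]+x/k,o[1]+y/k)
sl=lambda x,y:S(x,y,(220,210),8); tl=lambda x,y:S(x,y,(260,175),10)
st=lambda x,y:S(x,y,(315,138),10); tt=lambda x,y:S(x,y,(110,178),10)
print("knob",tri([(s,st(474,112)),(t,tt(297,247))]))
print("redR",tri([(s,st(300,225)),(t,tt(422,445))]))
print("grR",tri([(s,st(345,223)),(t,tt(410,382))]))
print("redL",tri([(s,st(356,172)),(t,tt(300,455))]))
print("grL",tri([(s,st(398,173)),(t,tt(290,395))]))
for c in [(345,178),(490,172),(510,548),(320,552)]: print("boxtop T",back(t,tt(*c),.045))
for c in [(237,295),(490,430)]: print("boxtop S",back(s,st(*c),.045))
print("lid handle-mid",tri([(s,sl(628,290)),(t,tl(283,52))]))
# lock top z=.012+.028=.04
for c in [(385,388),(530,355),(565,505),(412,535)]: print("lock T",back(t,tl(*c),.04))
for c in [(200,300),(305,345),(382,265)]: print("lock S",back(s,sl(*c),.04))
print("red",tri([(s,sl(245,268)),(t,tl(512,478))]), "yel T",back(t,tl(435,477),.043))
print("disc",back(t,tl(477,440),.043),back(s,sl(288,270),.043))
E
```

```text
knob (array([0.5553758 , 0.29759619, 0.14950289]), np.float64(0.0007657381801826451))
redR (array([0.50130586, 0.27523055, 0.08502395]), np.float64(0.0005632115215473955))
grR (array([0.52002387, 0.27657506, 0.09444806]), np.float64(0.0010946233331970028))
redL (array([0.49924693, 0.31390131, 0.08643526]), np.float64(0.0001281160269131055))
grL (array([0.51717328, 0.31488162, 0.09413276]), np.float64(0.00047302797432191763))
boxtop T [0.59515211 0.31208489 0.045     ]
boxtop T [0.59598086 0.26448628 0.045     ]
boxtop T [0.4720498  0.25679141 0.045     ]
boxtop T [0.47223184 0.31851104 0.045     ]
boxtop S [0.48025532 0.26914609 0.045     ]
boxtop S [0.59796603 0.26361008 0.045     ]
lid handle-mid (array([ 0.63090755, -0.16068643,  0.06622634]), np.float64(0.0008211185527837007))
lock T [ 0.52402064 -0.19120942  0.04      ]
lock T [ 0.53374694 -0.23891912  0.04      ]
lock T [ 0.48419969 -0.248629    0.04      ]
lock T [ 0.47559535 -0.19854671  0.04      ]
lock S [ 0.48877012 -0.25591741  0.04      ]
lock S [ 0.53692031 -0.24678576  0.04      ]
lock S [ 0.53152193 -0.19492109  0.04      ]
red (array([ 0.4925809 , -0.23223525,  0.04204754]), np.float64(0.001339534099078215)) yel T [ 0.49405332 -0.20646051  0.043     ]
disc [ 0.50583572 -0.2205062   0.043     ] [ 0.506494   -0.22328893  0.043     ]
```

```bash
python3 - <<'E'
from h import *
w=snapshot("wrist");st=read_state();t=snapshot("top")
T=w["world_to_cam"];o=-T[:3,:3].T@T[:3,3];f=T[2,:3]
Rt=R.from_quat(st["ee_rot"])
print("cam in tool",Rt.inv().apply(o-st["position"]),"fwd",Rt.inv().apply(f))
print("lid",back(t,(286.8,172),.057),"bottle base",back(t,(176,180),.02),"cap",back(t,(171,160),.175))
print(st["time"])
for p,y in [((.533,.295,.42),90),((.5,-.2,.4),68)]:
    print(ik(p,down(np.radians(y))))
E
```

```text
cam in tool [ 0.07593407 -0.00019145  0.03104101] fwd [-0.29606819  0.00119046  0.95516606]
lid [ 0.66061185 -0.1563361   0.057     ] bottle base [0.65056609 0.21411603 0.02      ] cap [0.68087904 0.19740898 0.175     ]
0.4
[ 4.07512743e-01  4.57297773e-01  1.36595107e+00 -4.44089210e-16
  1.31834381e+00 -1.16328358e+00]
[-4.91407992e-01  3.77380934e-01  1.56524903e+00 -4.44089210e-16
  1.19896269e+00 -1.67823188e+00]
```

```bash
cat > wv.py <<'E'
E
python3 - <<'E'
from h import *
import pickle
move_pose((.50,-.20,.36),down(np.radians(68.6)))
print(read_state()["time"])
w=snapshot("wrist"); cv2.imwrite("pics/w_lock.png",w["img"][:,:,::-1]); pickle.dump(w,open("w_lock.pkl","wb"))
move_pose((.535,.295,.40),down(np.radians(90)))
print(read_state()["time"])
w=snapshot("wrist"); cv2.imwrite("pics/w_thr.png",w["img"][:,:,::-1]); pickle.dump(w,open("w_thr.pkl","wb"))
E
```

```text
2.025
3.8833
```

View pics/w_lock.png

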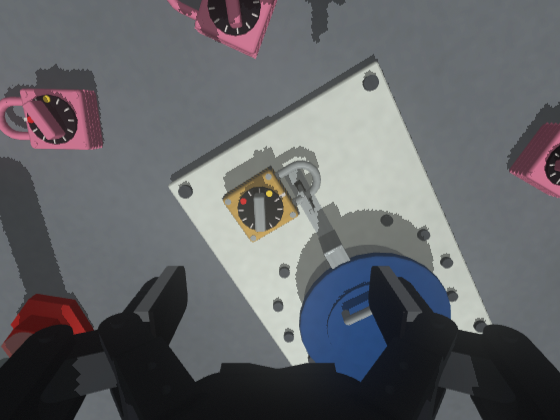

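View pics/w_thr.png

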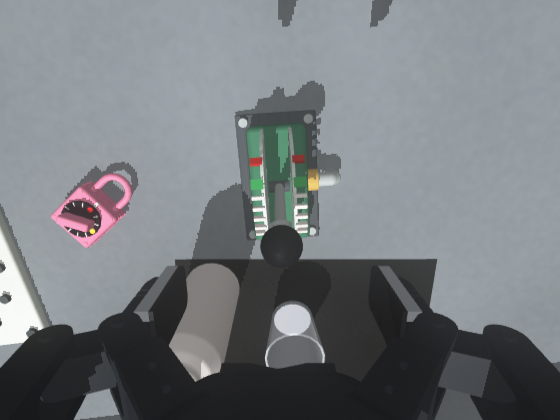

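The wrist view of the hatch shows the brass lock at (260,208) with the red dot at (243,202). The throttle view shows the ball at (281,245), the red marks at (256,160) and (298,158), and the green marks below them. I'll enlarge both.

```bash
python3 - <<'E'
from h import *
import pickle
w=pickle.load(open("w_lock.pkl","rb")); crop(w,"w_lockc",275,205,(64,48),12)
w=pickle.load(open("w_thr.pkl","rb")); crop(w,"w_thrc",280,185,(90,88),6)
E
```

```text
(no output)
```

View pics/w_lockc.png

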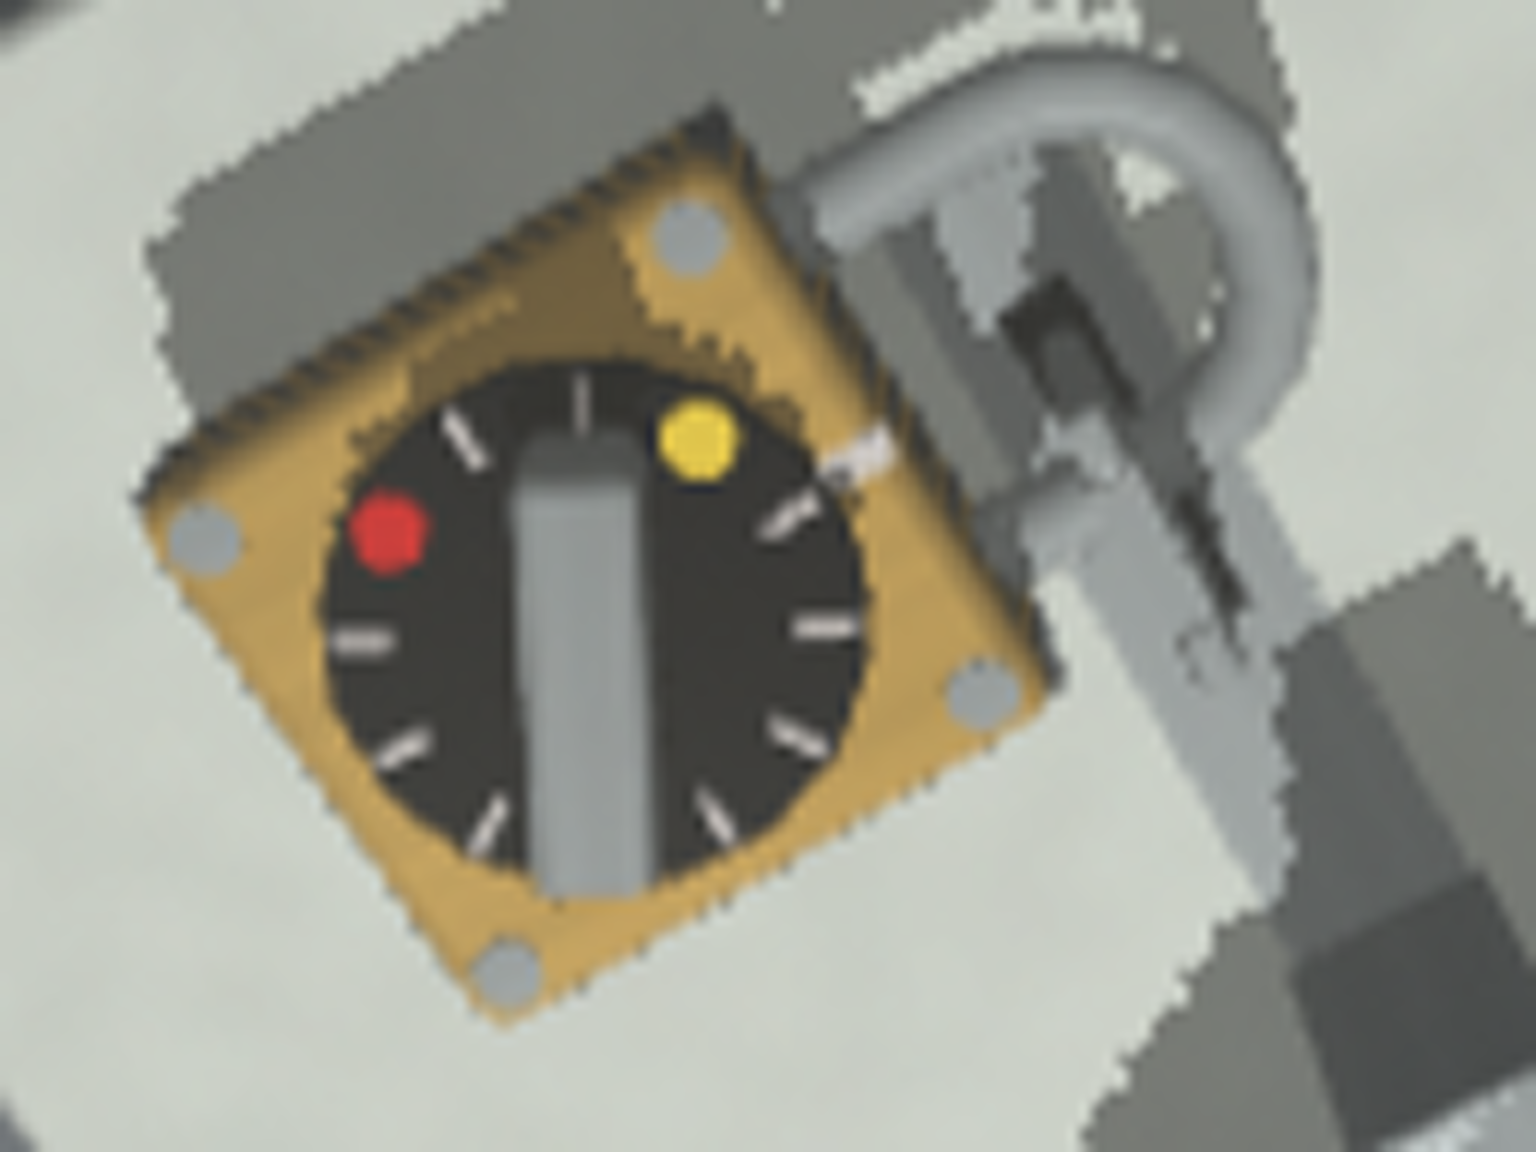

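View pics/w_thrc.png

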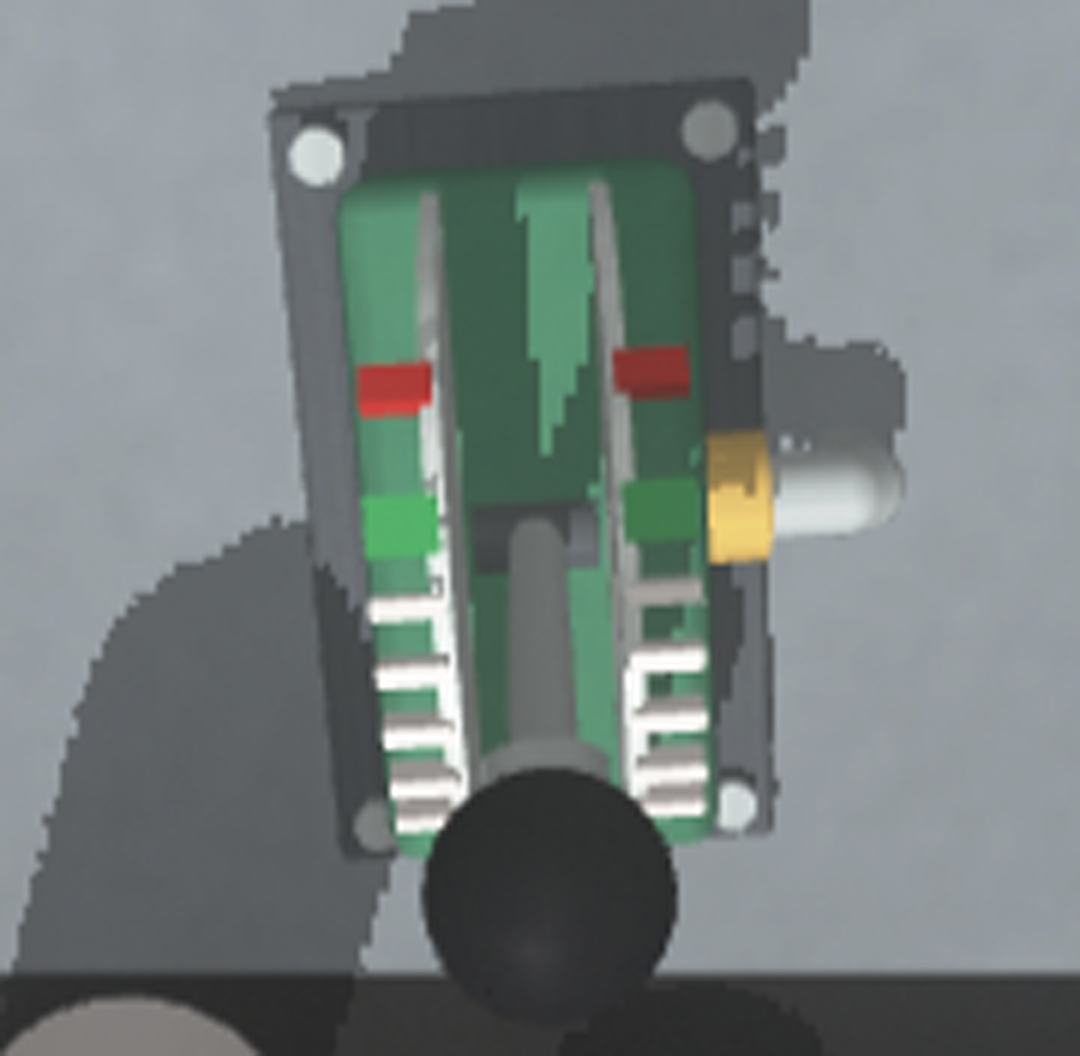

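```bash
cat > fit_thr.py <<'E'
from h import *
import pickle
from scipy.optimize import least_squares
w=pickle.load(open("w_thr.pkl","rb")); s=snapshot("scene"); t=snapshot("top")
W=lambda x,y:(190+x/6,97+y/6); st=lambda x,y:(315+x/10,138+y/10); tt=lambda x,y:(110+x/10,178+y/10)
def P(p,k):
    hx,hy,yaw,lean,r=p
    L=dict(k=(.115*np.sin(lean),0,.115*np.cos(lean)))
    for n,a in (("g",-.25),("r",-.6)):
        for m,yy in (("L",.0202),("R",-.0202)): L[n+m]=(r*np.sin(a),yy,r*np.cos(a))
    l=L[k]; c,q=np.cos(yaw),np.sin(yaw)
    return np.array([hx+c*l[0]-q*l[1],hy+q*l[0]+c*l[1],.04+l[2]])
ow=[("k",W(550,897)),("gL",W(662,508)),("gR",W(400,525)),("rL",W(652,372)),("rR",W(395,390))]
os_=[("k",st(474,112)),("gL",st(398,173)),("gR",st(345,223)),("rL",st(356,172)),("rR",st(300,225))]
ot=[("k",tt(297,247)),("gR",tt(410,382)),("rR",tt(422,445)),("rL",tt(300,455))]
def fit(sets):
    f=lambda p:np.concatenate([(proj(c,P(p,k))[0]-uv)*wt for c,o,wt in sets for k,uv in o])
    r=least_squares(f,[.533,.295,.05,.19,.06]); return r
for sets in ([(w,ow,1)],[(w,ow,1),(s,os_,1),(t,ot,1)],[(s,os_,1),(t,ot,1)]):
    r=fit(sets); print(r.x.round(4),np.sqrt((r.fun**2).mean()).round(2),P(r.x,"k").round(4)); 
E
python3 fit_thr.py
```

```text
[0.5335 0.2958 0.0644 0.1933 0.0577] 0.65 [0.5556 0.2972 0.1529]
[0.5334 0.2958 0.0634 0.1944 0.0575] 0.46 [0.5556 0.2972 0.1528]
[0.5323 0.296  0.0523 0.2046 0.0563] 0.27 [0.5557 0.2972 0.1526]
```

```bash
python3 - <<'E'
from h import *
hx,hy,yaw,lean=.5334,.2958,.062,.1945
q=down(np.pi/2+yaw)
def tcp(a,dz=0): return np.array([hx+np.cos(yaw)*.115*np.sin(a),hy+np.sin(yaw)*.115*np.sin(a),.04+.115*np.cos(a)+.153+dz])
move_pose(tcp(lean,.06),q)
move_gripper(.055,25)
print(move_l(tcp(lean),vel=.12,f_stop=15))
move_gripper(.02,25)
st=read_state();print(st["time"],st["gripper_width"],st["wrist_force"].round(1))
for a in np.linspace(lean,-.25,5)[1:]:
    move_l(tcp(a),vel=.06)
    st=read_state();print(st["wrist_force"].round(1),(st["position"]-tcp(a)).round(4))
s=snapshot("scene"); crop(s,"s_thr1",350,165,(40,32),10); print(st["time"])
E
```

```text
False
5.7167 0.030271773621958077 [ 1.2 -5.2  5.7]
[-0.7 -5.2  4.2] [ 0.0001 -0.0003  0.001 ]
[-0.7 -6.   5.8] [ 0.0001 -0.0003  0.0008]
[-1.7 -5.4  4. ] [-0.0001 -0.0003  0.0005]
[-1.6 -5.9  3.7] [-0.     -0.0003  0.0004]
7.1833
```

View pics/s_thr1.png

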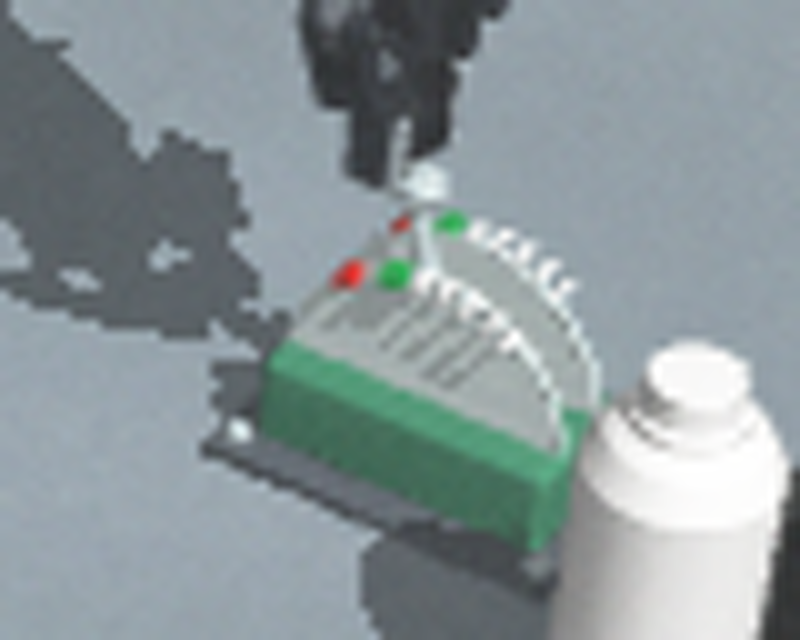

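```bash
python3 - <<'E'
from h import *
import pickle
move_gripper(.055); p=read_state()["position"]
move_l(p+[0,0,.12],vel=.25)
move_l([.535,.295,.40],vel=.3)
w=snapshot("wrist");pickle.dump(w,open("w_thr2.pkl","wb"));crop(w,"w_thr2",280,185,(90,88),6)
s=snapshot("scene");crop(s,"s_thr2",350,165,(40,32),10);print(read_state()["time"])
E
```

```text
8.6
```

View pics/w_thr2.png

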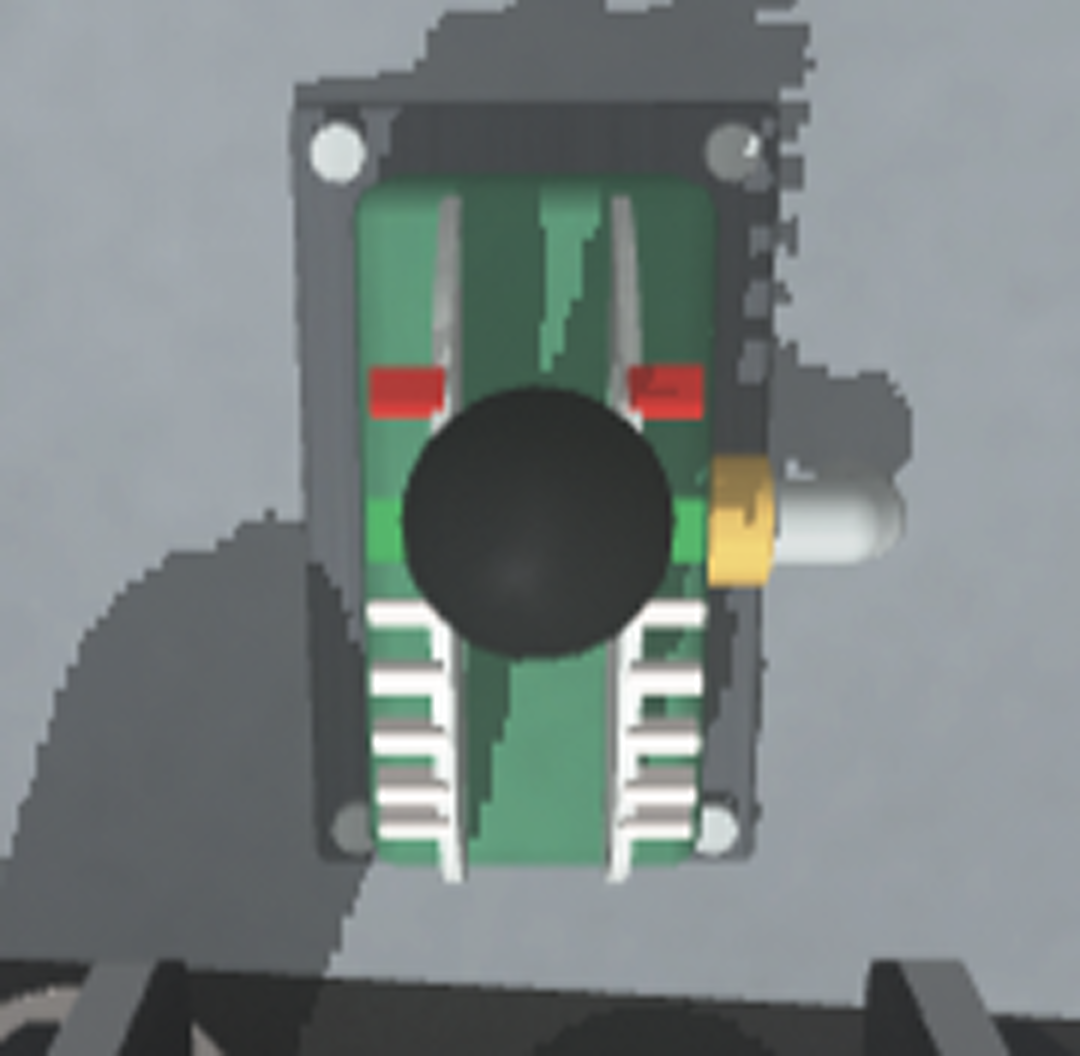

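View pics/s_thr2.png

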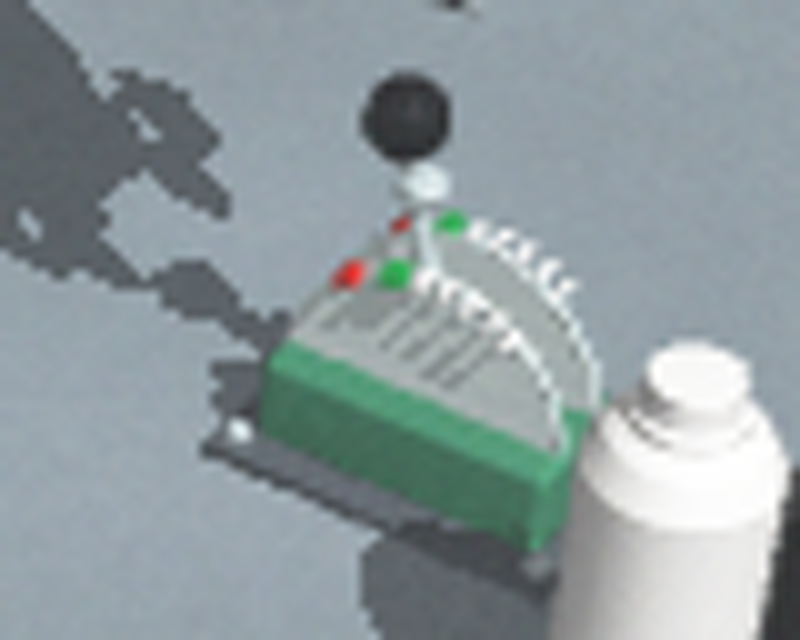

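```bash
cat >> fit_thr.py <<'E'
print("after")
w=pickle.load(open("w_thr2.pkl","rb"))
st=lambda x,y:(310+x/10,133+y/10)
ow=[("k",W(538,523)),("gL",W(669,530)),("gR",W(405,530)),("rL",W(666,392)),("rR",W(407,393))]
os_=[("k",st(407,117)),("gL",st(452,222)),("gR",st(397,272)),("rL",st(402,224)),("rR",st(350,275))]
for sets in ([(w,ow,1)],[(w,ow,1),(s,os_,1)],[(s,os_,1)]):
    r=fit(sets); print(r.x.round(4),np.sqrt((r.fun**2).mean()).round(2),P(r.x,"k").round(4)); 
E
python3 fit_thr.py|sed -n '/after/,$p'
cat > fit_lock.py <<'E'
from h import *
import pickle
from scipy.optimize import least_squares
w=pickle.load(open("w_lock.pkl","rb"))
W=lambda x,y:(211+x/12,157+y/12)
# local lock frame points, z rel. to lock centre
H=.014
def L(p):
    x,y,yaw,d=p
    c,q=np.cos(yaw),np.sin(yaw)
    def g(l): return np.array([x+c*l[0]-q*l[1],y+q*l[0]+c*l[1],.026+l[2]])
    return g
pts=[(None,(.028,.027),(720,125)),(None,(-.028,.027),(140,495)),(None,(-.028,-.027),(505,1020)),(None,(.028,-.027),(1050,680))]
def f(p):
    g=L(p); r=[]
    for _,l,uv in pts: r+=list(proj(w,g((*l,H)))[0]-W(*uv))
    for a,uv in ((0,(390,533)),(-np.pi/2,(698,440))):
        an=a-p[3]   # dot angle in lock frame (ccw +); dial cw positive
        r+=list(proj(w,g((.018*np.cos(an),.018*np.sin(an),.0185)))[0]-W(*uv))
    return np.array(r)
r=least_squares(f,[.506,-.2215,np.radians(98),-2.])
print(r.x.round(4),np.degrees(r.x[2:]).round(1),(r.fun.reshape(-1,2)).round(1).tolist())
# hatch: base plate hole/corner
for n,uv in (("plateA",(378,58)),("plateB",(170,185))): print(n,back(w,uv,.012).round(4))
g=L(r.x)
for nm,uv in (("stapletop end1",(935,195)),("end1b",(1035,150)),("far",(1270,910))): print(nm,back(w,W(*uv),.042).round(4))
E
python3 fit_lock.py
```

```text
after
[ 0.5337  0.2959  0.0646 -0.2387  0.0579] 0.68 [0.5065 0.2941 0.1517]
[ 0.5336  0.2959  0.0658 -0.2378  0.0575] 0.54 [0.5065 0.2941 0.1518]
[ 0.5365  0.2924  0.085  -0.245   0.0603] 0.13 [0.5087 0.29   0.1516]
[ 0.5047 -0.2192  1.7559 -2.1367] [ 100.6 -122.4] [[-0.2, 0.5], [-1.3, 0.6], [-0.6, 1.1], [2.1, 1.1], [0.2, -1.0], [-0.1, -2.0]]
plateA [ 0.4189 -0.0692  0.012 ]
plateB [ 0.4555 -0.3026  0.012 ]
stapletop end1 [ 0.4835 -0.1827  0.042 ]
end1b [ 0.483  -0.1743  0.042 ]
far [ 0.5487 -0.1782  0.042 ]
```

```bash
python3 - <<'E'
from h import *
import pickle
c=np.array([.5047,-.2192]); th=np.radians(70.6)
move_pose([*c,.29],down(th)); print(read_state()["time"])
move_gripper(.04,30)
w=snapshot("wrist");pickle.dump(w,open("w_l2.pkl","wb"));cv2.imwrite("pics/w_l2.png",w["img"][:,:,::-1])
print(move_l([*c,.2195],vel=.12,f_stop=10))
st=read_state();print(st["position"],st["wrist_force"].round(1))
move_gripper(.005,30)
st=read_state();print(st["time"],st["gripper_width"],st["wrist_force"].round(1),st["moment"].round(2),st["joint_pos"].round(3))
s=snapshot("scene");crop(s,"s_l2",265,245,(40,30),10)
E
```

```text
10.6083
False
[ 0.50489282 -0.21932087  0.21992242] [ 1.2 -0.1 -0.4]
12.075 0.009265460620631516 [ 0.2 -1.2  7.8] [-0.04  0.07 -0.01] [-0.518  0.639  1.709 -0.     0.792 -1.75 ]
```

View pics/w_l2.png

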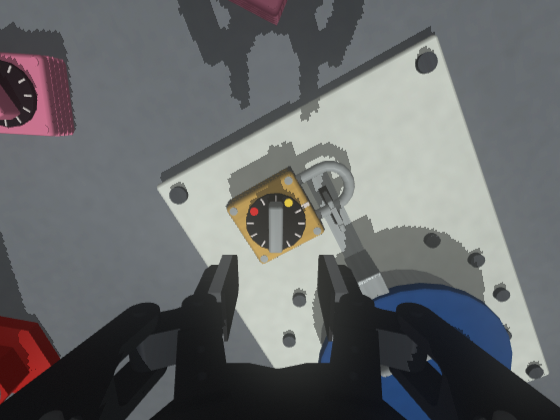

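View pics/s_l2.png

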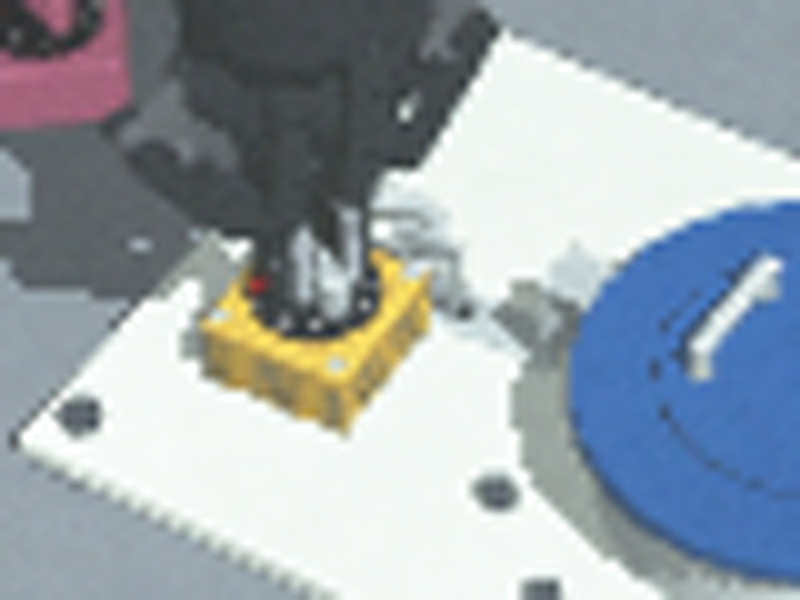

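```bash
python3 - <<'E'
from h import *
j0=np.array(read_state()["joint_pos"])
ims=[]
for a in (30,60,90,120):
    j=j0.copy(); j[5]+=np.radians(a); set_joints(j)
    st=read_state(); print(a,st["wrist_force"].round(1),st["moment"].round(2),np.degrees(st["joint_pos"][5]-j0[5]).round(2))
    s=snapshot("scene"); ims.append(cv2.resize(s["img"][215:275,225:305,::-1],None,fx=4.9,fy=4.9,interpolation=cv2.INTER_CUBIC))
print(st["time"])
cv2.imwrite("pics/rot1.png",np.vstack([np.hstack(ims[:2]),np.hstack(ims[2:])]))
E
```

```text
30 [-1.4  0.4 -1.2] [0.1  0.01 0.11] 29.81
60 [-0.2 -0.1  0.1] [-0.02 -0.03 -0.05] 59.76
90 [-0.2 -0.2  0.9] [-0.16 -0.02 -0.01] 89.74
120 [-0.5 -1.   1.6] [-0.27 -0.01  0.01] 119.74
14.6083
```

View pics/rot1.png

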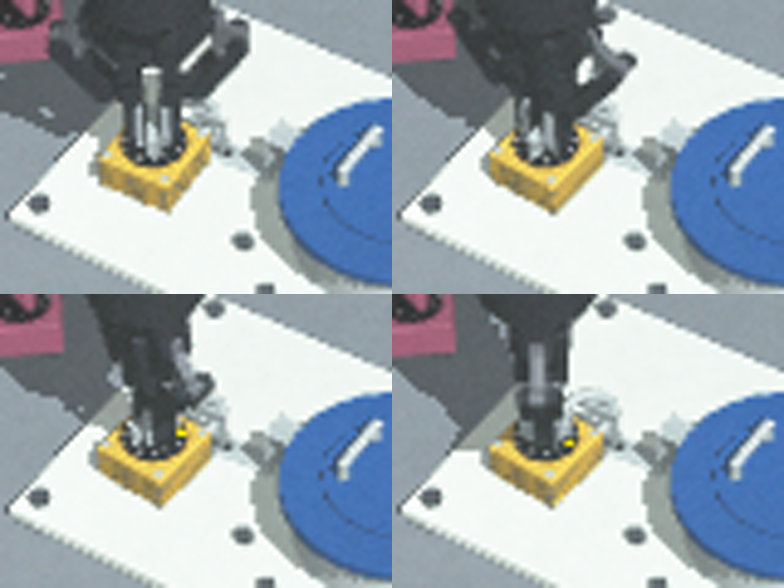

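```bash
python3 - <<'E'
from h import *
import pickle
move_gripper(.04); p=read_state()["position"]
move_l([p[0],p[1],.30],vel=.2)
w=snapshot("wrist");pickle.dump(w,open("w_l3.pkl","wb"))
print(read_state()["time"],proj(w,[.5047,-.2192,.04]))
crop(w,"w_l3",int(proj(w,[.5047,-.2192,.04])[0,0]),int(proj(w,[.5047,-.2192,.04])[0,1]),(64,64),9)
print([max(0,int(v)-64) for v in proj(w,[.5047,-.2192,.04])[0]])
E
```

```text
15.6583 [[276.38573488 216.44824253]]
[212, 152]
```

View pics/w_l3.png

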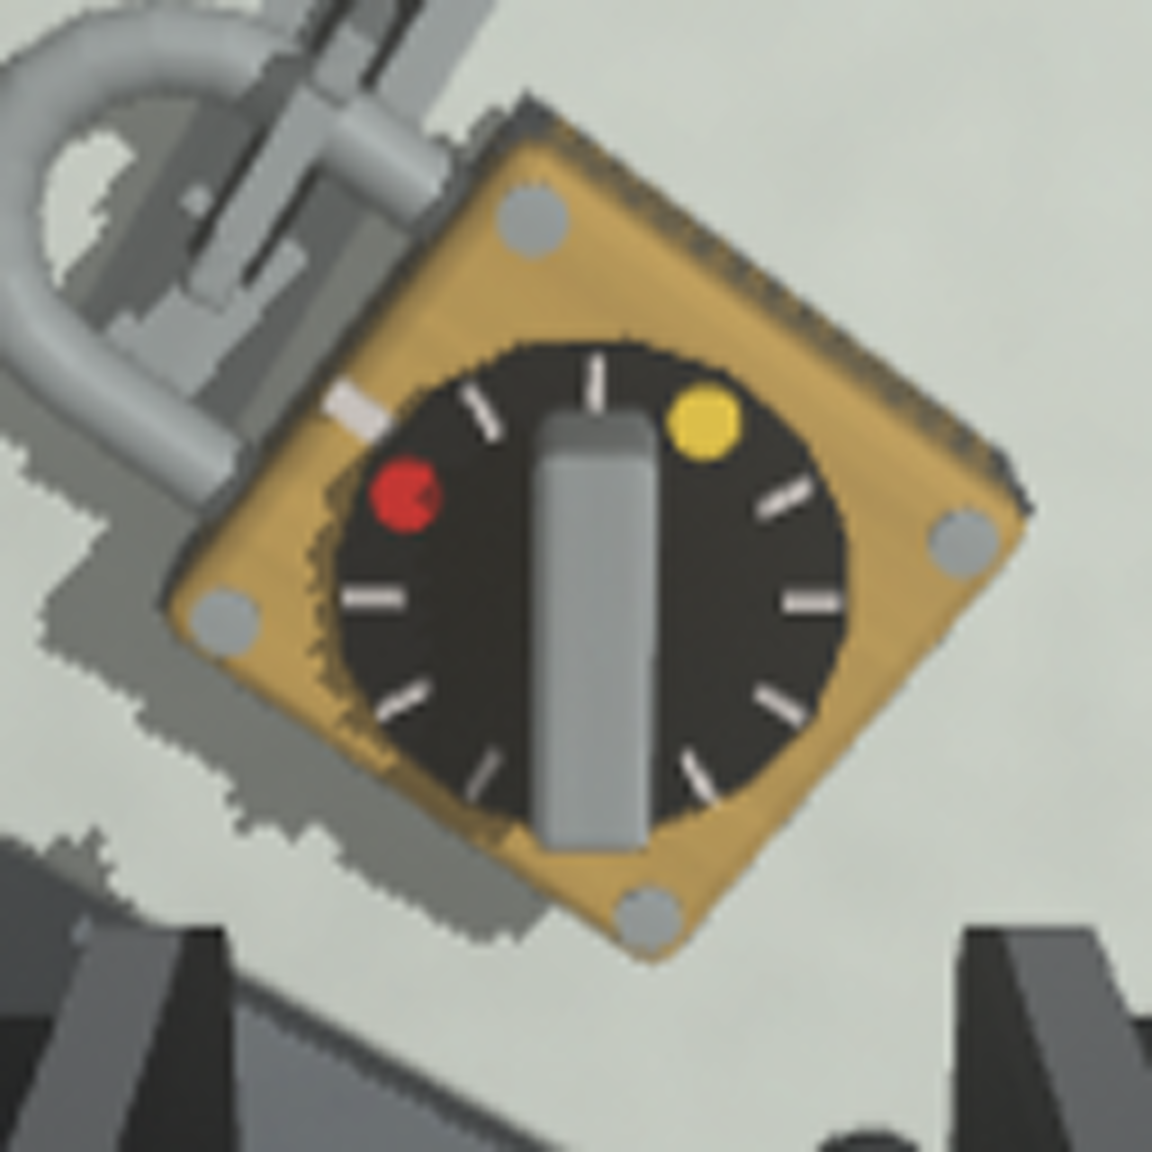

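```bash
cat > fl.py <<'E'
from h import *
from scipy.optimize import least_squares
H=.014
def fitlock(w,corners,red,yel,idx,p0,axis=None):
    """corners: dict of (sx,sy)->uv full-image px"""
    def g(p,l):
        c,q=np.cos(p[2]),np.sin(p[2]); return [p[0]+c*l[0]-q*l[1],p[1]+q*l[0]+c*l[1],.026+l[2]]
    def f(p):
        r=[]
        for (sx,sy),uv in corners.items(): r+=list(proj(w,g(p,(.028*sx,.027*sy,H)))[0]-uv)
        for a,uv in ((0,red),(-np.pi/2,yel)):
            if uv is None: continue
            an=a-p[3]; r+=list(proj(w,g(p,(.018*np.cos(an),.018*np.sin(an),.0185)))[0]-uv)
        return np.array(r)
    r=least_squares(f,p0)
    print("xy",r.x[:2].round(4),"yaw,dial",np.degrees(r.x[2:]).round(1),r.fun.reshape(-1,2).round(1).tolist())
    an=0
    print("idx bar pred",proj(w,g(r.x,(.0245,0,.0145))),"seen",idx)
    return r.x
E
python3 - <<'E'
from fl import *
import pickle
w=pickle.load(open("w_l3.pkl","rb")); C=lambda x,y:(212+x/9,152+y/9)
fitlock(w,{(1,-1):C(530,130),(-1,-1):C(1028,515),(-1,1):C(655,962),(1,1):C(170,605)},C(405,495),C(704,423),C(355,410),[.505,-.219,1.7,0.])
E
```

```text
xy [ 0.5062 -0.2197] yaw,dial [92.8 -8.4] [[-0.3, -0.9], [2.4, 1.0], [0.3, 1.9], [-2.7, 1.4], [0.3, -0.9], [-0.1, -1.8]]
idx bar pred [[252.55443131 196.73901749]] seen (251.44444444444446, 197.55555555555554)
```

```bash
python3 - <<'E'
from h import *
import pickle
p=read_state()["position"]
c=np.array([.5055,-.2194])
move_l([*c,.2195],vel=.12,f_stop=10)
move_gripper(.005,30)
j=np.array(read_state()["joint_pos"]); j[5]+=np.radians(9.5); set_joints(j)
st=read_state();print(st["moment"].round(2),st["wrist_force"].round(1))
sleep(.1)
move_gripper(.04); 
move_l([*c,.30],vel=.2)
w=snapshot("wrist");pickle.dump(w,open("w_l4.pkl","wb"))
u=proj(w,[*c,.04])[0].astype(int);print(read_state()["time"],u-64)
crop(w,"w_l4",u[0],u[1],(64,64),9)
E
```

```text
[-0.1   0.13  0.02] [-1.  -0.8 -3.8]
18.25 [212 152]
```

View pics/w_l4.png

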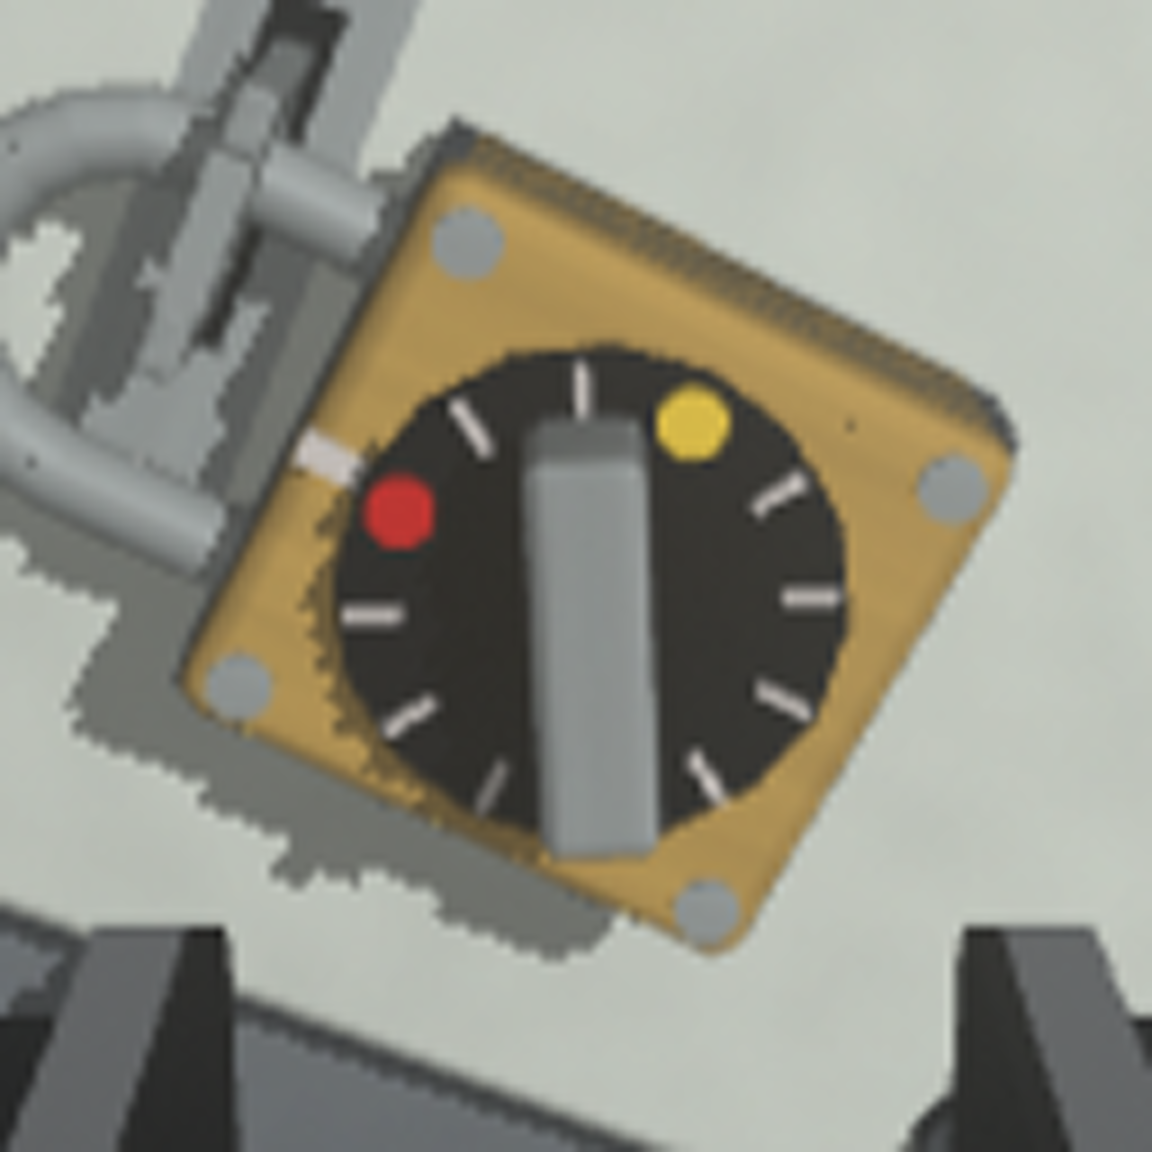

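```bash
python3 - <<'E'
from fl import *
import pickle
w=pickle.load(open("w_l4.pkl","rb")); C=lambda x,y:(212+x/9,152+y/9)
fitlock(w,{(1,-1):C(455,150),(-1,-1):C(1018,445),(-1,1):C(720,955),(1,1):C(182,685)},C(400,513),C(693,424),C(330,457),[.505,-.219,1.7,0.])
def dot(d): pass
E
```

```text
xy [ 0.5065 -0.2202] yaw,dial [93.2 -1.8] [[-0.9, -0.3], [2.1, 1.2], [1.0, 1.5], [-2.1, 1.1], [0.1, -1.1], [-0.2, -1.8]]
idx bar pred [[249.53722181 201.91887164]] seen (248.66666666666666, 202.77777777777777)
```

```bash
python3 - <<'E'
from h import *
import pickle
c=np.array([.5065,-.2202])
move_l([*c,.2195],rot=down(np.radians(-57)),vel=.12,f_stop=10)
move_gripper(.005,30)
j0=np.array(read_state()["joint_pos"])
for a in (45,90):
    j=j0.copy(); j[5]-=np.radians(a); set_joints(j)
    st=read_state();print(st["moment"].round(2),st["wrist_force"].round(1))
sleep(.1)
move_gripper(.04); 
move_l([*c,.30],vel=.2)
w=snapshot("wrist");pickle.dump(w,open("w_l5.pkl","wb"))
u=proj(w,[*c,.04])[0].astype(int);print(read_state()["time"],u-64)
crop(w,"w_l5",u[0],u[1],(64,64),9)
E
```

```text
[-0.02  0.03  0.06] [-0.5 -0.7 -3.3]
[-0.11  0.09  0.06] [-0.5 -0.7 -2.6]
22.15 [212 151]
```

View pics/w_l5.png

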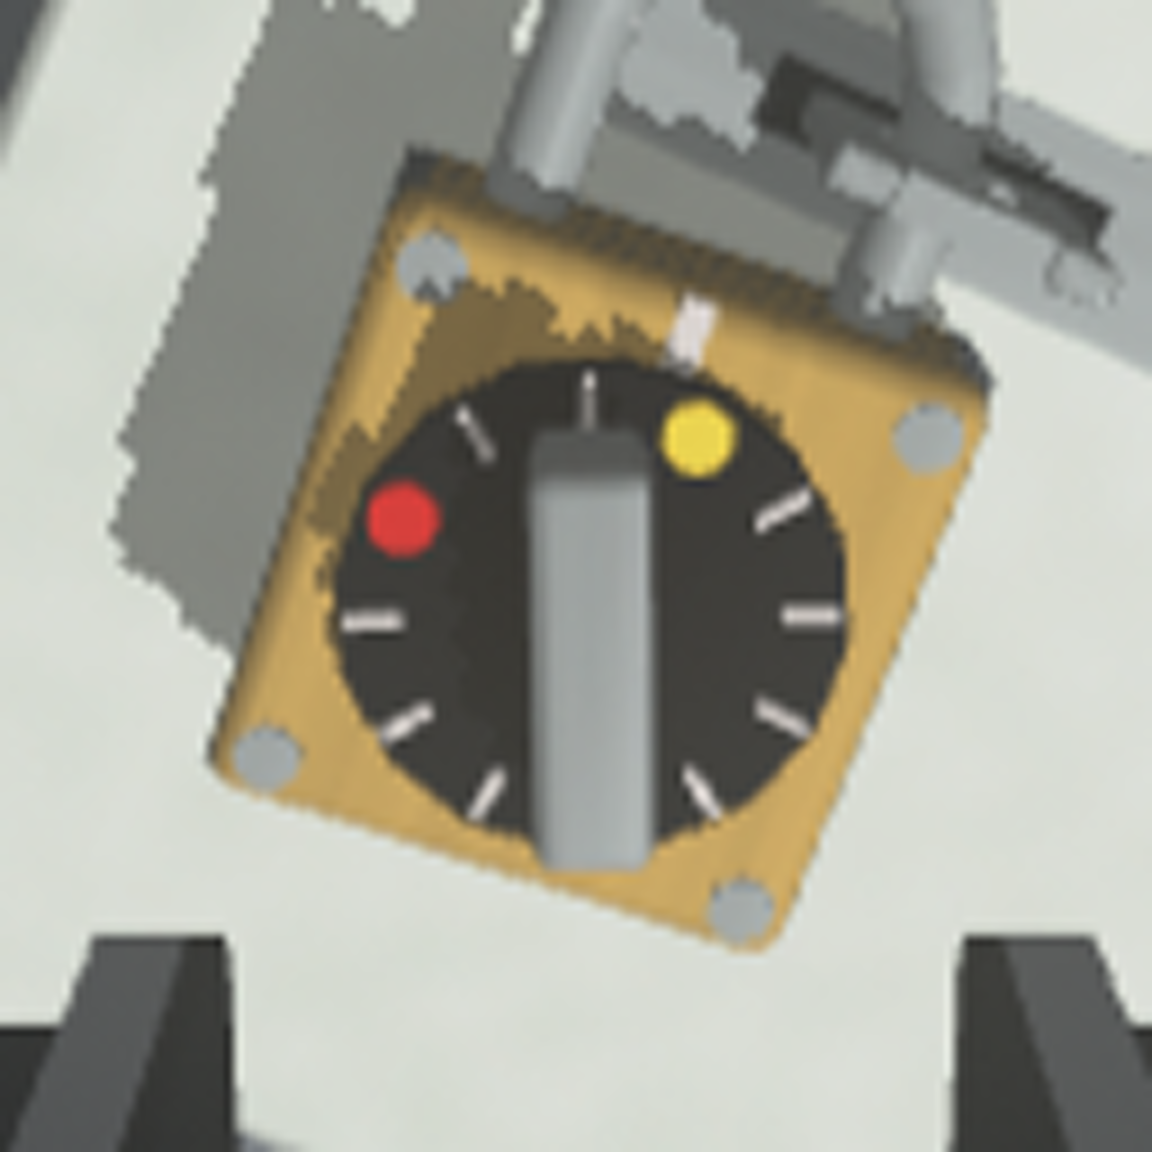

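```bash
python3 - <<'E'
from fl import *
import pickle
w=pickle.load(open("w_l5.pkl","rb")); C=lambda x,y:(212+x/9,151+y/9)
fitlock(w,{(1,1):C(410,175),(1,-1):C(992,395),(-1,-1):C(782,950),(-1,1):C(212,765)},C(403,519),C(700,440),C(690,330),[.505,-.219,1.7,-1.5])
E
```

```text
xy [ 0.508  -0.2204] yaw,dial [103.6 -81.8] [[-1.0, 0.5], [2.3, -0.3], [-0.5, 1.6], [-1.3, 1.4], [0.4, -0.9], [-0.1, -1.9]]
idx bar pred [[289.36591773 187.37524409]] seen (288.6666666666667, 187.66666666666666)
```

```bash
python3 - <<'E'
from h import *
import pickle
c=np.array([.5075,-.2204])
move_l([*c,.2195],vel=.12,f_stop=10)
move_gripper(.005,30)
j=np.array(read_state()["joint_pos"]); j[5]-=np.radians(10); set_joints(j)
sleep(.1)
move_gripper(.04); 
move_l([*c,.30],vel=.2)
w=snapshot("wrist");pickle.dump(w,open("w_l6.pkl","wb"))
u=proj(w,[*c,.04])[0].astype(int);print(read_state()["time"],u-64)
crop(w,"w_l6",u[0],u[1],(64,64),9); cv2.imwrite("pics/w_l6f.png",w["img"][:,:,::-1])
E
```

```text
24.7417 [212 150]
```

View pics/w_l6.png

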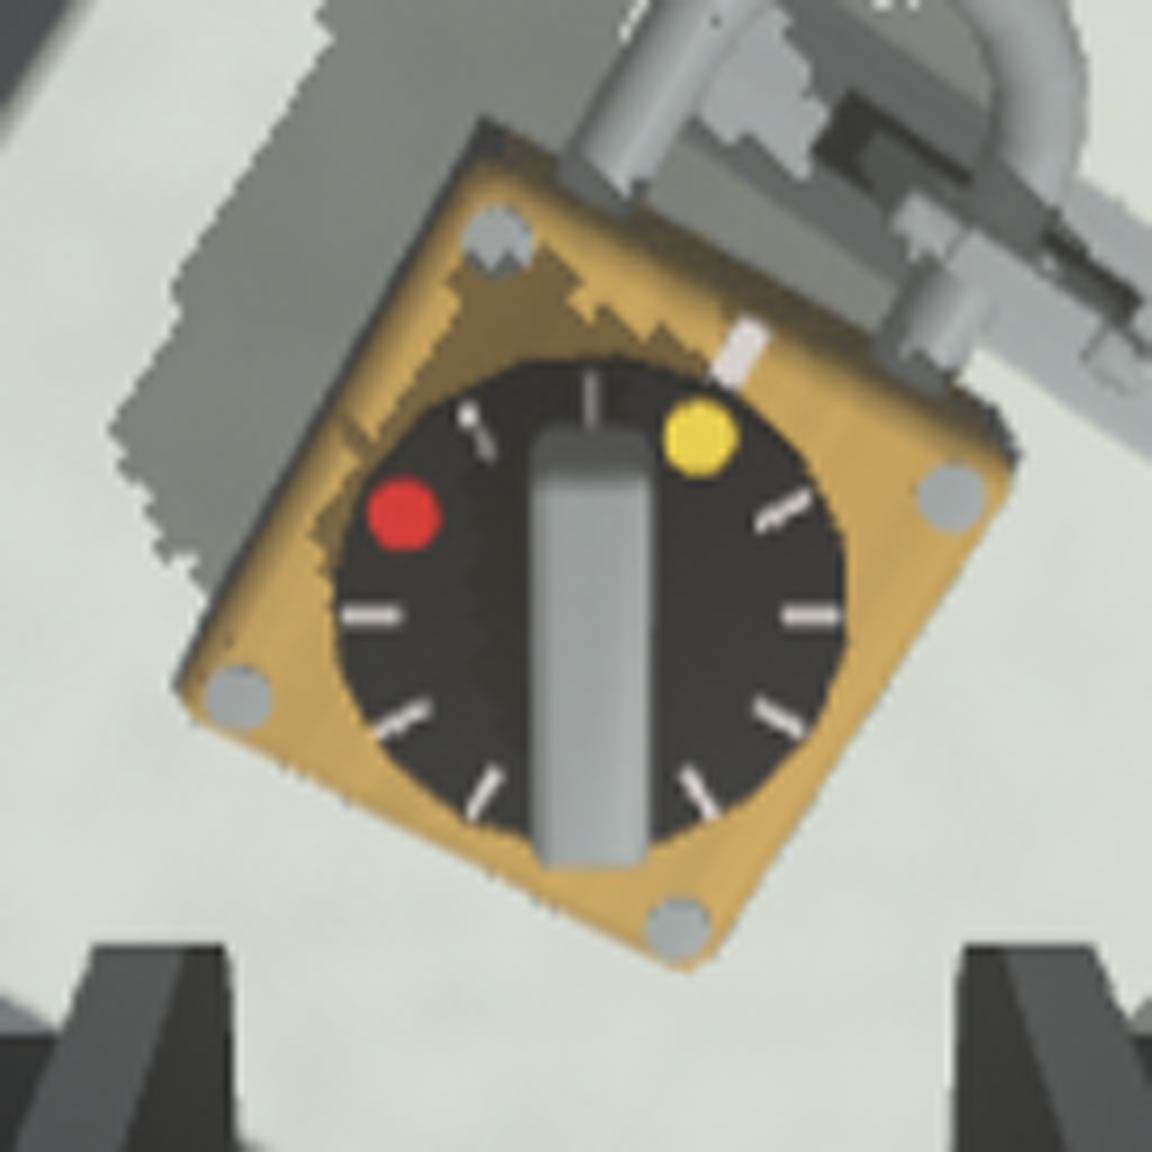

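View pics/w_l6f.png

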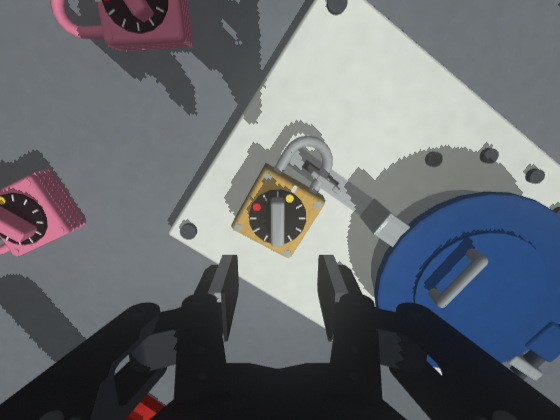

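```bash
python3 - <<'E'
from fl import *
import pickle
w=pickle.load(open("w_l6.pkl","rb")); C=lambda x,y:(212+x/9,150+y/9)
p=fitlock(w,{(1,1):C(485,140),(1,-1):C(1018,465),(-1,-1):C(690,970),(-1,1):C(175,690)},C(403,515),C(700,437),C(740,352),[.505,-.219,1.7,-1.5])
u=np.array([330,170]);im=w["img"][120:220,260:390,::-1]
im=cv2.resize(im,None,fx=6,fy=6,interpolation=cv2.INTER_CUBIC)
im=np.ascontiguousarray(im)
cv2.imwrite("pics/stap_raw.png",im)
E
```

```text
xy [ 0.5081 -0.22  ] yaw,dial [102.5 -91.8] [[-0.3, 0.5], [2.0, 0.4], [0.3, 1.8], [-1.7, 1.0], [-0.0, -1.3], [-0.3, -1.8]]
idx bar pred [[294.45376918 188.45617438]] seen (294.22222222222223, 189.11111111111111)
```

View pics/stap_raw.png

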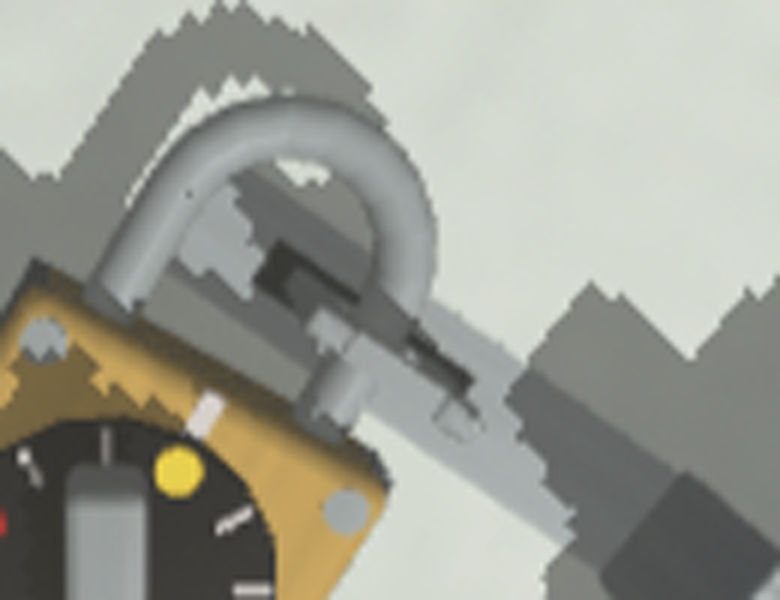

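```bash
python3 - <<'E'
from h import *
import pickle
w=pickle.load(open("w_l6.pkl","rb")); Q=lambda x,y:(260+x/6,120+y/6)
a=back(w,Q(318,322),.042);b=back(w,Q(465,418),.042);print(a,b,np.linalg.norm(a-b),np.degrees(np.arctan2(*(b-a)[[1,0]])))
for yaw,c in ((102.5,(.5081,-.2200)),):
    r=np.radians(yaw);X=np.array([np.cos(r),np.sin(r)]);Y=np.array([-X[1],X[0]])
    for q in (a,b,(a+b)/2): print(((q[:2]-c)@X).round(4),((q[:2]-c)@Y).round(4))
im=cv2.imread("pics/stap_raw.png")
E
```

```text
[ 0.50476665 -0.17861844  0.042     ] [ 0.52662746 -0.17470016  0.042     ] 0.022209179929492583 10.161669120390801
0.0411 -0.0057
0.0402 -0.0279
0.0407 -0.0168
```

```bash
cat > lk.py <<'E'
from h import *
S=np.array([.5157,-.1767]); YAW=np.radians(99.5)
def tool(dx,yaw=YAW,z=.187,off=-.004,dy=0.):
    X=np.array([np.cos(yaw),np.sin(yaw)]);Y=np.array([-X[1],X[0]])
    c=S-X*dx+Y*(.016+dy)+X*off
    return [*c,z], down(yaw-np.pi/2)
E
python3 - <<'E'
from lk import *
import pickle
yaw=np.radians(102.5);c=np.array([.5081,-.2200]);X=np.array([np.cos(yaw),np.sin(yaw)])
p=[*(c-.004*X)]
move_l([*p,.26],rot=down(yaw-np.pi/2),vel=.2)
move_gripper(.078,50)
print(move_l([*p,.187],vel=.12,f_stop=12))
st=read_state();print(st["position"],st["wrist_force"].round(1))
f0=st["wrist_force"]
move_gripper(.03,50)
st=read_state();print(st["time"],st["gripper_width"],(st["wrist_force"]-f0).round(1),np.degrees(st["joint_pos"]).round(0))
w=snapshot("wrist");pickle.dump(w,open("w_g.pkl","wb"));cv2.imwrite("pics/w_g.png",w["img"][:,:,::-1])
s=snapshot("scene");crop(s,"s_g",265,245,(40,30),10)
E
```

```text
False
[ 0.50915584 -0.22402715  0.18742165] [ 0.8 -1.1 -0.2]
26.9833 0.05327514814718066 [-1.8  1.8  8.4] [-30.  40.  98.  -0.  42. -42.]
```

View pics/w_g.png

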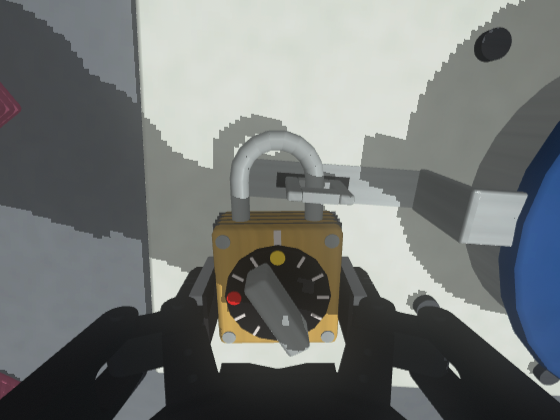

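View pics/s_g.png

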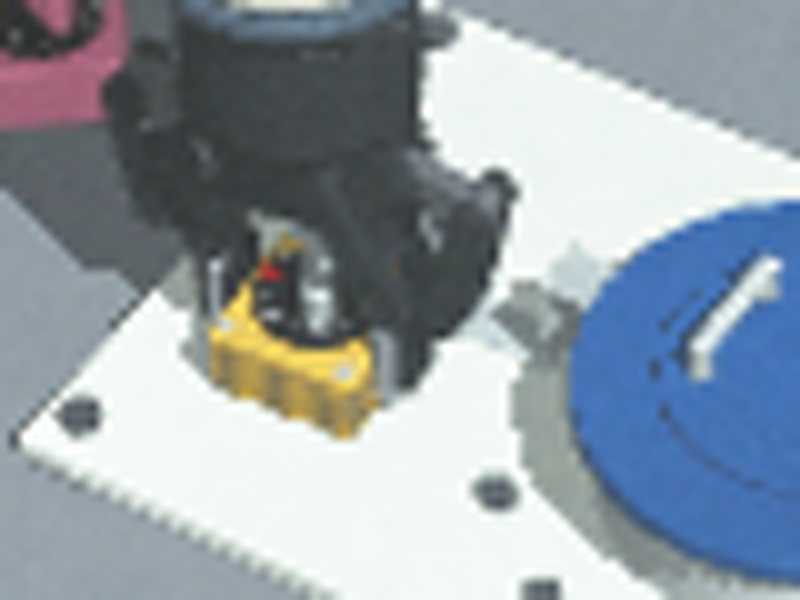

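```bash
python3 - <<'E'
from lk import *
import pickle
pos,q=tool(.0407,z=.1885); st=read_state();print(np.array(pos)-st["position"])
move_l(pos,rot=q,vel=.03)
f0=read_state()["wrist_force"];print(f0.round(1))
for dx in (.050,.056,.062,.068,.074):
    r=move_l(tool(dx,z=.1885)[0],vel=.03,f_stop=12)
    st=read_state();print(dx,r,(st["wrist_force"]-f0).round(1),st["moment"].round(2),st["position"].round(4))
    if r: break
w=snapshot("wrist");pickle.dump(w,open("w_p.pkl","wb"));cv2.imwrite("pics/w_p.png",w["img"][:,:,::-1]);print(st["time"])
E
```

```text
[-0.00186785  0.00059722  0.00056266]
[ 0.8 -0.3 -5.3]
0.05 False [-0.3  0.8  1.2] [ 0.05 -0.01  0.  ] [ 0.5088 -0.2328  0.1884]
0.056 False [-1.   0.9  0.7] [-0.   -0.13 -0.08] [ 0.5099 -0.2387  0.1885]
0.062 False [-0.7  0.2  0.6] [-0.02 -0.15 -0.04] [ 0.5109 -0.2447  0.1885]
0.068 False [-0.4  0.5  0.3] [-0.01 -0.1  -0.06] [ 0.5119 -0.2506  0.1885]
0.074 True [3.5 3.1 5.1] [ 0.46 -0.77 -0.5 ] [ 0.5124 -0.2535  0.1881]
29.0583
```

View pics/w_p.png

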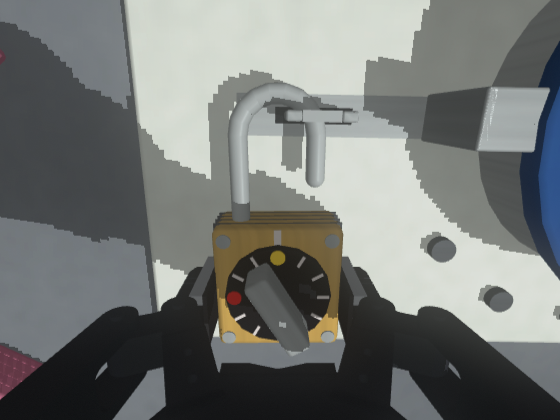

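```bash
python3 - <<'E'
from lk import *
import pickle
f0=read_state()["wrist_force"]
for dx in (.060,.050,.042,.0355):
    r=move_l(tool(dx,z=.1885)[0],vel=.05,f_stop=12)
    st=read_state();print(dx,r,(st["wrist_force"]-f0).round(1),st["position"].round(4))
    if r: break
w=snapshot("wrist");pickle.dump(w,open("w_f.pkl","wb"));cv2.imwrite("pics/w_f.png",w["img"][:,:,::-1]);print(st["time"])
E
```

```text
0.06 False [-6.2 -2.1 -2.5] [ 0.5103 -0.2421  0.1885]
0.05 False [-6.8 -2.6 -2.8] [ 0.5088 -0.2322  0.1885]
0.042 False [-5.1 -2.7 -2.8] [ 0.5074 -0.2244  0.1885]
0.0355 False [-5.5 -2.1 -2.8] [ 0.5064 -0.218   0.1885]
30.4083
```

View pics/w_f.png

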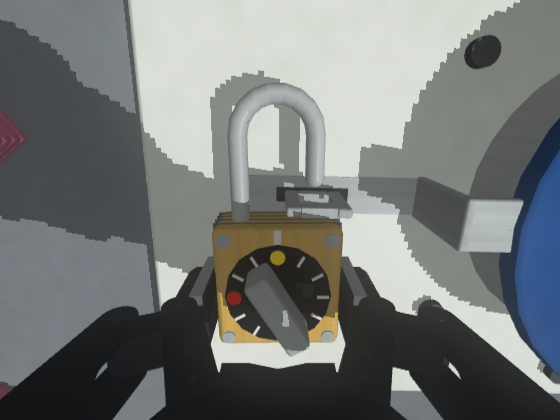

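```bash
python3 - <<'E'
from lk import *
import pickle
w=pickle.load(open("w_f.pkl","rb"))
X=np.array([np.cos(YAW),np.sin(YAW)]);Y=np.array([-X[1],X[0]])
c=S-X*.0355+Y*.016
P=lambda x,y,z:proj(w,[*(c+X*x+Y*y),z])[0].round(1)
print("face top corners",P(.028,.027,.0415),P(.028,-.027,.0415),"rear",P(-.028,.027,.0415))
print("legend",P(.042,-.016,.0275))
for x in (.0335,.0375): print("staple",x,P(x,-.003,.042),P(x,-.029,.042),P(x,-.029,.012))
im=w["img"][160:250,250:380,::-1];cv2.imwrite("pics/w_fc.png",cv2.resize(im,None,fx=6,fy=6,interpolation=cv2.INTER_CUBIC))
E
```

```text
face top corners [209.4 230.6] [345.7 230.7] rear [217.3 347.4]
legend [315.2 188.1]
staple 0.0335 [285.2 217.9] [352. 218.] [338.  198.1]
staple 0.0375 [285.3 208. ] [352.8 208.1] [338.4 190. ]
```

View pics/w_fc.png

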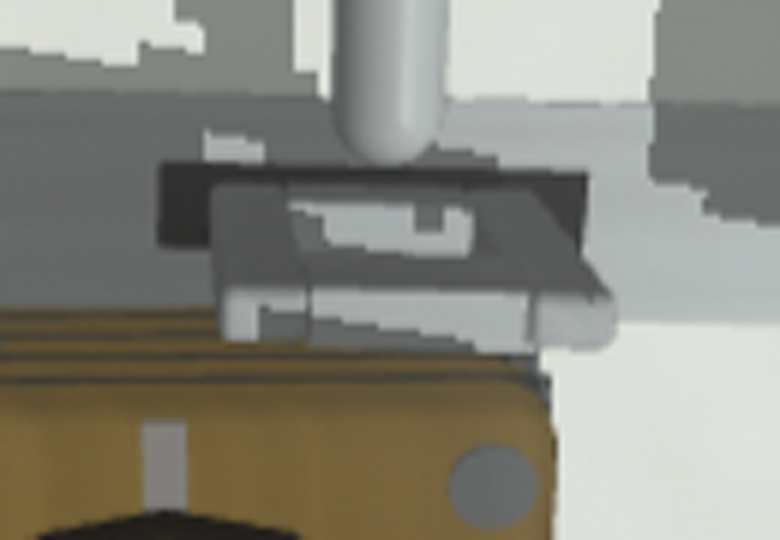

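The picture matches the model: the staple top is at rows 208–218 as predicted, clear of both the leg end (188) and the block face (about 225). I'll lift straight up.

```bash
python3 - <<'E'
from lk import *
p,_=tool(.0355,z=.235); f0=read_state()["wrist_force"]
r=move_l(p,vel=.06,f_stop=14); st=read_state();print(r,(st["wrist_force"]-f0).round(1),st["position"].round(4))
if not r:
    p[2]=.361; move_l(p,vel=.12)
    sleep(.5); st=read_state();print(st["wrist_force"].round(1),st["position"].round(4),st["gripper_width"],np.abs(st["qvel"]).max(),st["time"])
s=snapshot("scene");cv2.imwrite("pics/s_end.png",s["img"][:,:,::-1])
w=snapshot("wrist");cv2.imwrite("pics/w_end.png",w["img"][:,:,::-1]);crop(s,"s_endthr",350,165,(40,32),10)
crop(s,"s_endlock",265,215,(50,45),8)
E
```

```text
False [ 0.9  0.2 -1.6] [ 0.5063 -0.2182  0.2348]
[ 0.3  0.2 -4.4] [ 0.5064 -0.2183  0.3609] 0.05320522010522779 0.0028358609110975363 33.0833
```

View pics/s_end.png

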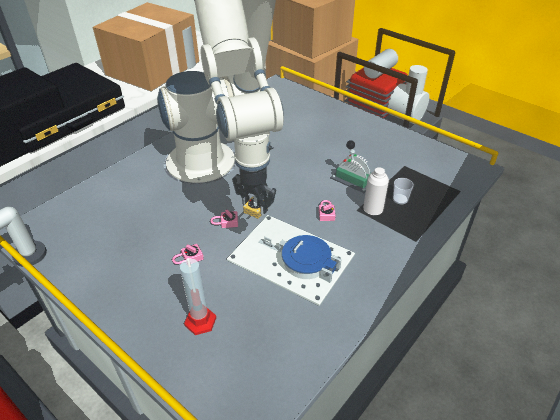

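View pics/w_end.png

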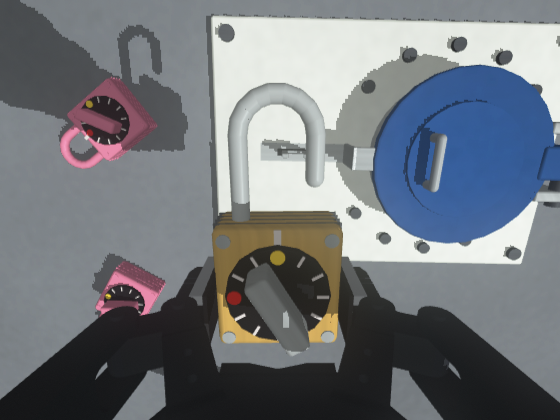

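View pics/s_endthr.png

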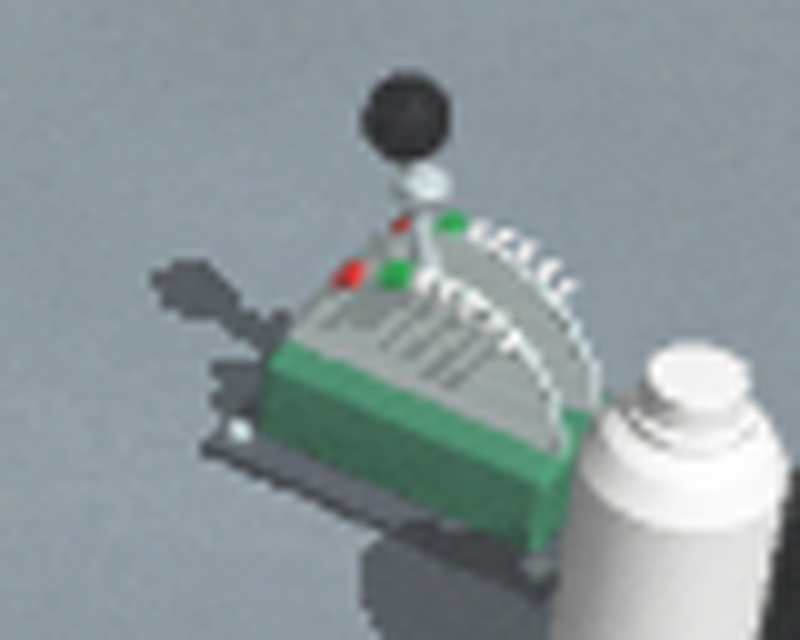

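View pics/s_endlock.png

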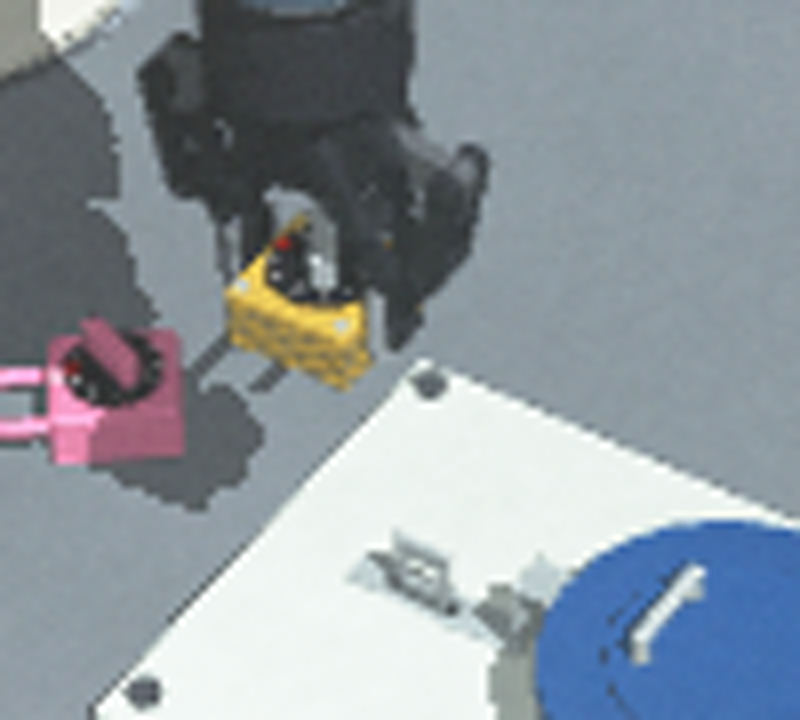

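The lock is held open and level with its dial up, clear of the staple. The throttle is still at idle and the bottle and glassware are unmoved, so I'm handing in.

```bash
python3 -c "
from cell import *
print(sign_off(), read_state()['time'])"
```

```text
the job is handed in; nothing more can be done
the job is handed in; nothing more can be done
```

The job is handed in at about 33 s of the 69 s allowed, with every step done in the order asked; the sign-off gave no verdict.

- **Throttle:** I gripped the ball and swung it along its arc to idle. The fit after release gave a lean of about -0.24 rad against the -0.25 target. The last picture shows it unchanged and clear of the red stop.
- **Dial:** I turned it clockwise to red, then anticlockwise to yellow. The lock body turned a little with the dial, so each turn first came up about 8° short. I corrected both before going on. The final fits were -1.8° for red (target 0°) and -91.8° for yellow (target -90°), both within 10°.
- **Shackle:** I pulled the lock straight back until the 12 N force stop tripped at the end of travel. The picture showed a gap of about 14 mm, so it was fully out. I moved the staple into the gap and lifted the lock off with less than 2 N of change in force.
- **Final state:** The lock is held dial up, with its centre about 0.20 m above the deck (worked out from the arm's height, not measured in a picture). The gripper reads 53 mm on the 54 mm block and nothing is moving.
- **Surroundings:** The bottle, beaker, measuring cylinder and the pink padlocks look untouched. No check failed.

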